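# Snap an end cover into a flange bearing with a pressing sleeve

## Robot

A 7-joint arm with a two-finger parallel gripper is mounted at the origin on the work surface. World frame = base frame: x ahead of the robot, y to its left, z up, the work surface at z = 0. Lengths are in m, angles in rad, forces in N, time in s.
With the tool pointing down it reaches from about 0.35 to 0.775 m from the base axis. Payload 3.1 kg.
Tool frame: the origin (TCP) lies at the very end of the fingers, on their centre line; the grasp point (between the pads) lies 19 mm behind it; z points along the fingers, y is the line along which they close (so a half turn about z gives the same grasp; the last joint's range is limited). The gripper opens to 85 mm and grips with 20 to 120 N. Pads are 22 mm wide; open, the fingers measure 114 mm over their backs; the gripper's body (76 mm by 85 mm) begins 54 mm behind the grasp point. The pads swing forward as they close: fully open they stand 13 mm farther back than shut.
Start: joints at [-1.254, 0.311, 0.014, 1.512, -0.004, 1.319, -0.027], TCP at [0.193, 0.515, 0.231] pointing down, gripper open.
Joint ranges: [-2.7, 2.7], [-0.3, 1.91], [-1.27, 1.3], [0.12, 2.57], [-1.44, 4.58], [0.2, 2.03], [-3.05, 3.05]. Speed limits (rad/s): [2.79, 2.79, 3.14, 3.14, 3.14, 3.14, 3.14].

## Interface

Orientations are given as a unit quaternion [w, x, y, z].
In Python, from station import * gives the robot as it stands.
- The arm moves only by the tool move_arm, never from a script. Its argument "moves" is a list that holds one entry, the list of rows, each a list of 6 numbers: the shift along the tool's x, y, z in mm, then the turn, a rotation vector about the tool's x, y, z in rad. A call has 1 to 8 rows; each row is the pose to reach, as a shift and turn from the pose commanded when the call began, along the tool's axes at that moment; what a row does not reach only later rows make up. A row lasts 1/8 s, in which the tool goes at most 62.5 mm and 10.7 degrees, less where a joint would pass 70% of its speed; a pose out of reach is approached as far as the arm can. A call with a gripper value outside its range is refused whole. "fingers" is the finger opening in mm, from 0 to 85.4, set as the call begins (left out, the last holds). The fingers move at their own pace and stop on an object; the grip force is fixed at half the most. Time passes only in rows, so rows that repeat a pose let the fingers close. It gives the time, the measured TCP pose, the force, the opening and the grip force at its end, in the units of the state.
- sense(): the state, without advancing time (a new reading comes with each control period).
- read_camera(name): name is "side" or "top" or "wrist"; returns the picture (480x640x3 uint8, blue, green, red); there is no depth.
- camera_params(name): a dict with "vertical_fov" (degrees; the focal length in pixels is half the picture's height over the tangent of half this angle, whatever the lens; pixels are square), "cx", "cy" (the principal point, pixels), "view" (4x4, takes a point from world to camera coordinates). Camera axes: x right, y down, z forward; pixel columns grow to the right and rows downward; lengths in m; the calibration is good to about 2 mm. The wrist camera is an equidistant fisheye: a pixel r from the principal point sees the ray r / f radians off the axis. A picture is of the moment at which its call begins: read the wrist's pose just before it. camera_params takes no time and is no camera call; for the wrist camera it gives the pose at the moment of the call.
- hand_in(): hands the job in; it is judged then, once.
Trained networks look in the newest picture that a camera, given by its name, has taken for a name from the list of things; names that differ only in an ending like _2 or _b are one class to them, and where a whole thing is asked for, a point or a joint stands for the part that bears it (a point fixed in the world has none). Each returns a list of dicts, best first, with "p" (0 to 1); they miss things now and then, are a little off and sometimes report something else, mostly with a low value. They report only what shows in the picture. A call takes as long as a camera call.
- search_frame(camera, label): "point" ([x, y, z] in m, in the coordinates of the camera as it stood for that picture, good to about 4 mm: the middle of the surface that is visible of it).
- tip_of(camera, label): "point" ([x, y, z] in m, in the coordinates of the camera as it stood for that picture, good to about 4 mm: a listed point, or the origin of a listed thing).
The state is a dict: "time_s": time; "joint_positions": joint angles; "qvel": joint speeds; "effort": joint torques, N m; "position": TCP position; "ee_rot": TCP orientation; "ft_force": force on the tool from outside, world axes, zero at the start; "moment": the same for the moment, N m; "opening": opening from 0.0 (shut) to 1.0 (fully open); "finger_force": force on a finger pad.
Only numpy, scipy, OpenCV 4.12 (cv2) and the standard library are available. Lean on these libraries where they do the work, as an engineer would, in place of code of your own. Each camera call takes 0.05 s, during which the arm holds its last target. There are 200 camera calls.

## Task

Fit the end cover to the flange bearing lying on the bench: lay the larger of the two white covers, dome up, in the bore and let go, then take the metal pressing sleeve, set its hollow foot over the dome and press straight down until the cover snaps fully home and sits level. Do not push it through with the fingers, feel for the stop and do not force it (the plastic cracks above 35 N). Then stand the sleeve back upright on the bench, clear of the bearing, and leave the other things where they lie.

Things in the scene. Friction and masses are not known exactly. Their poses are not given: they have to be found in the camera images.
- housing: Fixed flange bearing unit, face up on the bench: grey cast housing, 130 mm square flange 15 mm thick with a 9 mm high bolt head near each corner, round boss 100 mm across and 54 mm high with a bore 71 mm across. Origin: centre of its underside, z up. A steel cartridge fills the bore, its flat top (54 mm hole) nominally 3 mm below the rim, up to 2.6 mm more or less from unit to unit: not measured, to be felt.
- rim (a point): Centre of the bore's mouth in the plane of the boss's rim, 54 mm above the bench. z up along the bore. Just inside the cartridge's hole a springy wire snap ring (48.4 mm inside when relaxed) lies in a groove 4 mm below the cartridge's top; a black rubber seal ring (58 to 68 mm across) stands 3.5 mm proud on that top, under the cover's flange.
- cover_mid (a point): Middle of the larger white plastic cover, half-way up its 34 mm height on its axis; it stands nose down on the bench. Nose 46 mm wide at the bottom, tapering out to a 52 mm shoulder 6 mm below this point, groove 47.6 mm, flange 64 mm across from this point to 3 mm above it, then the round dome 34 mm across (to take hold of) from there to 17 mm above this point. 48 to 78 g.
- cover: The same cover; origin at the centre of its underside, z up along its axis. Laid in, it rests on the wire ring, flange top 4 to 12 mm above the rim. It goes down 6 to 8 mm: first 3 to 7 N, then the seal stiffens (about 10 N a mm) and at 16 to 21 N the ring snaps over the shoulder; 23 to 27 N makes sure. Released, it stays, flange top within 4 mm of the rim. Over 35 N cracks it.
- sleeve_mid (a point): Middle of the pressing sleeve, half-way up its 90 mm height on its axis; it stands on its open foot. Aluminium: hollow round foot 58 mm outside, 44 mm inside, 17 mm deep (passes over the dome, bears on the flange), shoulder up to 18 mm below this point, then a plain round stem 30 mm across, best held in its upper half, to the black top 45 mm above this point. 300 to 480 g.
- sleeve: The same pressing sleeve; origin at the centre of its foot's underside, z up along its axis.
- wire_0 (a joint): How far one arc of the wire snap ring is sprung outward, in m: 0 relaxed, about 0.0019 while the cover's shoulder passes, under 0.0004 again once the cover has snapped home.
- wire_3 (a joint): The same for the opposite arc of the wire ring.
- small_cover_mid (a point): Bystander: middle of the other, smaller white cover (42 mm across the flange, 24 mm high) for another bearing; not to be used.
- spare_bearing: Bystander: loose ball bearing 62 mm across, 16 mm high, lying flat; origin at the centre of its underside.
- grease_tin: Bystander: metal tin 72 mm across, 75 mm high; origin at the centre of its underside.

How it is judged:
On the way, in this order (a step that is already met when the one before it is completed fails the run):
1. the cover lies in the bore on the wire ring, released and not yet snapped in (horizontal distance between cover_mid and rim below 0.005 m and z of cover_mid in the frame of rim between 0.0015 and 0.012 m and angle between cover's own z axis and vertical below 0.15 rad and contact force between each of the arm, the fingers and cover below 0.1 N), for 0.2 s.
2. the cover is snapped home, level, under the foot of the sleeve (horizontal distance between cover_mid and rim below 0.004 m and z of cover_mid in the frame of rim below 0.0015 m and angle between cover's own z axis and vertical below 0.05 rad and value of joint each of wire_0, wire_3 below 0.0004 m and contact force between sleeve and cover above 0.5 N), for 0.05 s.
At the end, for the whole second after the job is handed in: The cover is snapped home in the bore: centred to 4 mm, its middle at most 1.5 mm above the rim, level to 0.05 rad, the wire ring closed (under 0.4 mm out). The sleeve stands upright (0.1 rad) on the bench, released and still, its axis at least 120 mm from the bore's (horizontal distance between cover_mid and rim below 0.004 m and z of cover_mid in the frame of rim below 0.0015 m and angle between cover's own z axis and vertical below 0.05 rad and value of joint each of wire_0, wire_3 below 0.0004 m and angle between sleeve's own z axis and vertical below 0.1 rad and height (world z) of sleeve_mid between 0.04 and 0.05 m and horizontal distance between sleeve_mid and rim above 0.12 m and linear speed of each of sleeve, cover below 0.02 m/s); the robot touches nothing.
It fails at once if the sleeve pressed on the cover with more than 35 N (the cover cracks) (contact force between sleeve and cover above 35 N).
It fails at once if the cover was pushed through the wire ring by the fingers instead of the sleeve (horizontal distance between cover_mid and rim below 0.01 m and value of joint wire_0 above 0.0012 m and contact force between any of the fingers, the arm and cover above 1 N).
It fails at once if the small cover, the spare bearing or the grease tin was moved by more than 20 mm (distance of any of small_cover_mid, spare_bearing, grease_tin from where it was at the start of the episode above 0.02 m).
It also fails if it takes over 67 s, if anything falls off the work surface, if the arm or the gripper's body presses on something with over 40 N, if the wrist force passes 120 N, or if a joint passes its speed limit or range.

## Working session

There is one attempt and no reset: what is moved stays moved. The work goes in short steps, Python scripts to look and compute and a tool call to move; the robot and the scene stay as the last step left them, time stands still between calls to the robot, and variables do not carry over. Pictures are saved under pics/ and viewed, at most 10 in all, crops included, and the job is handed in when it is done.

Besides the shell and the picture viewer there is one more tool, called as name(argument=value, ...), one argument or row to a line, values as JSON. move_arm: Moves the arm, as the interface text tells. Its arguments: {"type":"object","properties":{"moves":{"type":"array"},"fingers":{"type":"number"}},"required":["moves"]}

```bash
mkdir -p pics; cat > h.py <<'E'
from station import *
import numpy as np, cv2
def world(cam,p):
    V=np.array(camera_params(cam)["view"]); return (np.linalg.inv(V)@np.r_[p,1])[:3]
def pix(cam,P):
    c=camera_params(cam); q=np.array(c["view"])@np.r_[P,1]
    f=240/np.tan(np.radians(c["vertical_fov"]/2)); return c["cx"]+f*q[0]/q[2], c["cy"]+f*q[1]/q[2]
E
python3 - <<'E'
from h import *
s=sense(); print({k:np.round(s[k],3) for k in s})
ims=[]
for c in("top","side"):
    im=read_camera(c); cv2.imwrite(f"pics/{c}0.png",im)
    for l in("rim","cover_mid","sleeve_mid","small_cover_mid","spare_bearing","grease_tin","housing","cover","sleeve"):
        for d in tip_of(c,l)[:2]:
            P=world(c,d["point"]); print(c,l,round(d["p"],2),P.round(4),np.round(pix(c,P)))
print(sense()["time_s"])
E
```

```text
{'time_s': np.float64(0.0), 'joint_positions': array([-1.254,  0.312,  0.014,  1.513, -0.004,  1.319, -0.027]), 'qvel': array([-0.002, -0.   , -0.001,  0.   , -0.001, -0.004,  0.001]), 'effort': array([ 1.0000e-03, -3.7992e+01,  1.4700e-01, -2.3059e+01,  1.2000e-02,
        1.4000e-02, -0.0000e+00]), 'position': array([0.193, 0.514, 0.23 ]), 'ee_rot': array([-0.   ,  0.178,  0.984, -0.001]), 'ft_force': array([-1.058,  0.217, -0.016]), 'moment': array([ 0.002, -0.061, -0.046]), 'finger_force': np.float64(0.0), 'opening': np.float64(1.003)}
top cover_mid 0.72 [ 0.4615 -0.2357  0.0174] [458. 301.]
top sleeve_mid 0.91 [0.5156 0.2723 0.0433] [163. 272.]
top small_cover_mid 0.74 [0.4103 0.0368 0.008 ] [302. 332.]
top spare_bearing 0.73 [ 0.7382  0.2189 -0.0013] [204. 154.]
top grease_tin 0.93 [ 7.417e-01 -2.094e-01 -6.000e-04] [434. 149.]
top housing 0.57 [ 0.7399 -0.209  -0.0019] [433. 150.]
top cover 0.67 [ 0.4595 -0.2356 -0.0062] [454. 302.]
top sleeve 0.62 [ 0.5151  0.2721 -0.0034] [172. 274.]
side rim 0.73 [ 0.5501 -0.0026  0.0515] [312. 252.]
side cover_mid 0.84 [ 0.4618 -0.2389  0.0145] [279. 382.]
side sleeve_mid 0.58 [0.5158 0.2702 0.0441] [273. 175.]
side small_cover_mid 0.71 [0.4057 0.035  0.0113] [227. 266.]
side small_cover_mid 0.48 [ 0.746  -0.2103  0.0037] [462. 346.]
side spare_bearing 0.68 [ 0.7418  0.2201 -0.0035] [385. 198.]
side grease_tin 0.55 [ 0.743  -0.2081  0.002 ] [459. 346.]
side housing 0.73 [ 0.5447  0.0035 -0.0006] [309. 274.]
side cover 0.76 [ 0.4617 -0.233   0.0005] [279. 385.]
side sleeve 0.78 [ 0.5172  0.274  -0.0017] [274. 193.]
1.0
```

View pics/top0.png

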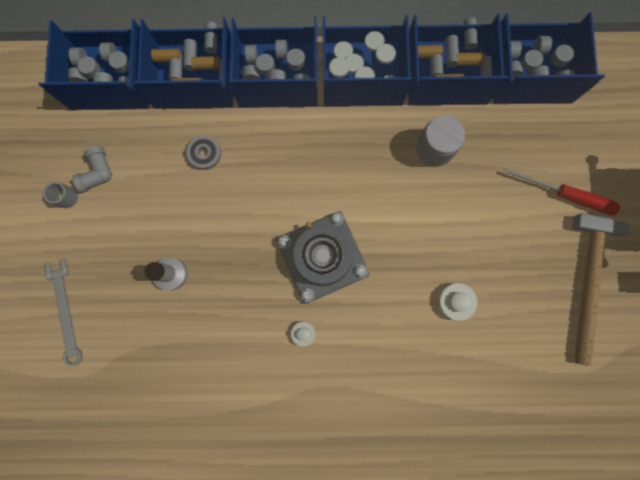

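View pics/side0.png

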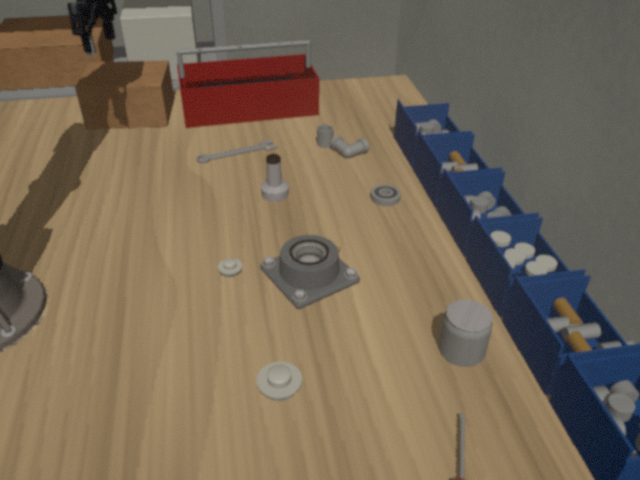

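Top view: boss around (322,252), large cover (458,301), sleeve foot near (172,274) with its top at (155,271); small cover (302,334), tin (441,140), bearing (203,153). The nets agree with this. Refining with circle fits.

```bash
cat >> h.py <<'E'
def ray(cam,u,v,z):
    c=camera_params(cam); f=240/np.tan(np.radians(c["vertical_fov"]/2)); M=np.linalg.inv(np.array(c["view"]))
    d=M[:3,:3]@np.array([(u-c["cx"])/f,(v-c["cy"])/f,1]); o=M[:3,3]; return o+d*(z-o[2])/d[2]
def tooloff(P,yaw=None):
    "offset of world point P in tool axes (mm) from the measured pose"
    from scipy.spatial.transform import Rotation as R
    s=sense(); q=s["ee_rot"]; r=R.from_quat([q[1],q[2],q[3],q[0]]); return (r.inv().apply(np.array(P)-s["position"])*1000).round(1)
E
python3 - <<'E'
from h import *
im=cv2.imread("pics/top0.png"); g=cv2.cvtColor(im,cv2.COLOR_BGR2GRAY)
c=camera_params("top"); M=np.linalg.inv(np.array(c["view"])); f=240/np.tan(np.radians(c["vertical_fov"]/2)); print("cam",M[:3,3],f)
out=[]
for n,(u,v),z,R in(("boss",(322,252),.054,.05),("bore",(322,252),.054,.0355),("cover",(458,301),.020,.032),("dome",(460,301),.034,.017),("sleevefoot",(172,274),.02,.029),("sltop",(155,271),.09,.015)):
    k=8;w=50;cr=cv2.resize(g[v-w:v+w,u-w:u+w],None,fx=k,fy=k,interpolation=cv2.INTER_CUBIC)
    r=R*f/(M[2,3]-z)*k
    h=cv2.HoughCircles(cr,cv2.HOUGH_GRADIENT,1,10,param1=120,param2=15,minRadius=int(r*.88),maxRadius=int(r*1.12))
    if h is None: print(n,"none"); continue
    for x,y,rr in h[0][:3]:
        uu,vv=u-w+(x+.5)/k-.5,v-w+(y+.5)/k-.5
        print(n,round(uu,1),round(vv,1),"r/exp",round(rr/r,2),ray("top",uu,vv,z).round(4))
    cv2.circle(cr,(int(h[0][0][0]),int(h[0][0][1])),int(h[0][0][2]),255,1); out.append(cv2.resize(cr,(260,260)))
cv2.imwrite("pics/fit.png",np.vstack([np.hstack(out[:3]),np.hstack((out[3:]+[out[0]]*3)[:3])]))
E
```

```text
cam [ 4.64756621e-01 -1.17976560e-04  7.96059528e-01] 442.7033894548657
boss none
bore none
cover none
dome none
sleevefoot none
sltop noneTraceback (most recent call last):
  File "<stdin>", line 14, in <module>
    return _nx.concatenate(arrs, 1, dtype=dtype, casting=casting)
           ~~~~~~~~~~~~~~~^^^^^^^^^^^^^^^^^^^^^^^^^^^^^^^^^^^^^^^
ValueError: need at least one array to concatenate
```

```bash
cat > fit.py <<'E'
from h import *
im=cv2.imread("pics/top0.png"); g=cv2.cvtColor(im,cv2.COLOR_BGR2GRAY)
c=camera_params("top"); M=np.linalg.inv(np.array(c["view"])); f=240/np.tan(np.radians(c["vertical_fov"]/2))
out=[]
for n,(u,v),z,R in(("boss",(322,252),.054,.05),("bore",(322,252),.054,.0355),("cover",(458,301),.020,.032),("dome",(460,301),.034,.017),("sleevefoot",(172,274),.02,.029),("sltop",(155,271),.09,.015)):
    k=4;w=50;cr=cv2.resize(cv2.normalize(g[v-w:v+w,u-w:u+w],None,0,255,cv2.NORM_MINMAX),None,fx=k,fy=k,interpolation=cv2.INTER_CUBIC)
    r=R*f/(M[2,3]-z)*k
    h=cv2.HoughCircles(cr,cv2.HOUGH_GRADIENT_ALT,1.5,6,param1=60,param2=.3,minRadius=int(r*.88),maxRadius=int(r*1.12)+1)
    if h is not None:
      for x,y,rr in h[0][:3]:
        uu,vv=u-w+(x+.5)/k-.5,v-w+(y+.5)/k-.5
        print(n,round(uu,1),round(vv,1),"r/exp",round(rr/r,2),ray("top",uu,vv,z).round(4))
      cv2.circle(cr,(int(h[0][0][0]),int(h[0][0][1])),int(h[0][0][2]),255,1)
    else: print(n,"none")
    out.append(cv2.resize(cr,(260,260)))
cv2.imwrite("pics/fit.png",np.vstack([np.hstack(out[:3]),np.hstack(out[3:])]))
E
python3 fit.py
```

```text
boss 333.9 259.8 r/exp 0.95 [ 0.5318 -0.0193  0.054 ]
boss 323.8 255.6 r/exp 1.02 [ 0.5389 -0.0023  0.054 ]
boss 317.8 269.9 r/exp 1.03 [0.515 0.008 0.054]
bore 314.0 252.2 r/exp 1.01 [0.5448 0.0141 0.054 ]
bore 320.8 253.8 r/exp 0.94 [0.5422 0.0027 0.054 ]
bore 321.9 262.4 r/exp 1.04 [0.5276 0.001  0.054 ]
cover 458.2 301.2 r/exp 1.02 [ 0.4604 -0.2347  0.02  ]
cover 448.9 300.1 r/exp 1.04 [ 0.4625 -0.2185  0.02  ]
cover 490.1 285.5 r/exp 0.98 [ 0.487  -0.2913  0.02  ]
dome 460.2 302.0 r/exp 1.0 [ 0.4592 -0.2338  0.034 ]
dome 454.2 301.2 r/exp 1.01 [ 0.4605 -0.2236  0.034 ]
dome 420.1 301.6 r/exp 1.0 [ 0.4605 -0.1656  0.034 ]
sleevefoot 157.6 278.0 r/exp 1.01 [0.506  0.2896 0.02  ]
sleevefoot 207.5 299.0 r/exp 0.97 [0.4685 0.2011 0.02  ]
sleevefoot 171.1 280.6 r/exp 0.98 [0.5012 0.2657 0.02  ]
sltop 153.8 270.5 r/exp 1.04 [0.5143 0.2702 0.09  ]
sltop 165.0 273.1 r/exp 1.02 [0.5099 0.252  0.09  ]
sltop 176.6 268.2 r/exp 0.99 [0.5176 0.2336 0.09  ]
```

View pics/fit.png

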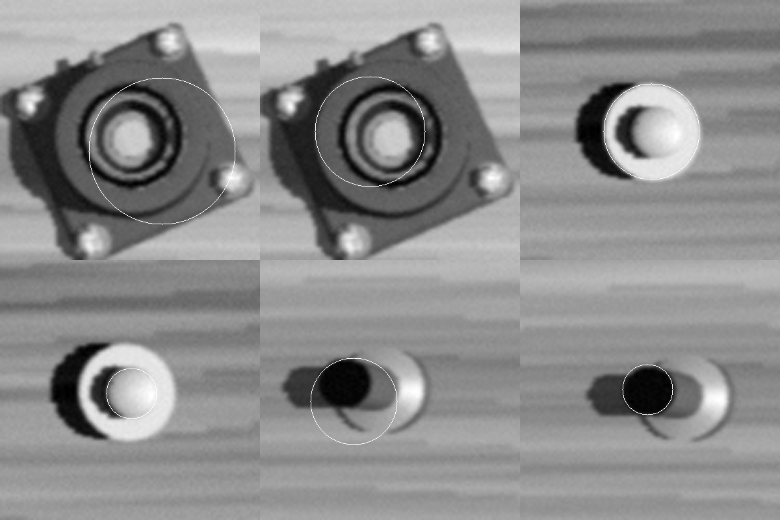

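```bash
python3 - <<'E'
from h import *
im=cv2.imread("pics/top0.png"); g=cv2.cvtColor(im,cv2.COLOR_BGR2GRAY)
k=8;u,v=322,254;w=28;cr=cv2.resize(g[v-w:v+w,u-w:u+w],None,fx=k,fy=k,interpolation=cv2.INTER_CUBIC)
for t in (25,30,35,40,45,50):
    m=(cr<t).astype(np.uint8); cs=cv2.findContours(m,cv2.RETR_EXTERNAL,cv2.CHAIN_APPROX_NONE)[0]
    b=max(cs,key=cv2.contourArea)
    if len(b)<50: continue
    (x,y),ax,_=cv2.fitEllipse(cv2.convexHull(b)); uu,vv=u-w+(x+.5)/k-.5,v-w+(y+.5)/k-.5
    print(t,round(uu,2),round(vv,2),np.round(np.array(ax)/k/442.7*.742,4),ray("top",uu,vv,.0545).round(4))
for P in((.45,.2,.2),(.46,-.2345,.12)): print(P,tooloff(P))
E
```

```text
Traceback (most recent call last):
ValueError: max() iterable argument is empty
```

```bash
python3 - <<'E'
from h import *
im=cv2.imread("pics/top0.png"); g=cv2.cvtColor(im,cv2.COLOR_BGR2GRAY)
k=8;u,v=322,254;w=24;cr=cv2.resize(g[v-w:v+w,u-w:u+w],None,fx=k,fy=k,interpolation=cv2.INTER_CUBIC)
print(np.percentile(cr,[0,5,20,50]))
for t in np.percentile(cr,[10,14,18,22,26,30]):
    m=(cr<t).astype(np.uint8); cs=cv2.findContours(m,cv2.RETR_EXTERNAL,cv2.CHAIN_APPROX_NONE)[0]
    b=max(cs,key=cv2.contourArea)
    (x,y),ax,_=cv2.fitEllipse(cv2.convexHull(b)); uu,vv=u-w+(x+.5)/k-.5,v-w+(y+.5)/k-.5
    print(t,round(uu,2),round(vv,2),np.round(np.array(ax)/k/442.7*.742,4),ray("top",uu,vv,.0545).round(4))
for P in((.45,.2,.2),(.46,-.2345,.12)): print(P,tooloff(P))
E
```

```text
[43. 51. 66. 89.]
55.0 321.7 253.88 [0.0648 0.0651] [0.5419 0.0011 0.0545]
59.0 321.69 253.88 [0.0657 0.0658] [0.5419 0.0011 0.0545]
63.0 321.69 253.87 [0.0662 0.0665] [0.5419 0.0011 0.0545]
68.0 321.68 253.84 [0.067  0.0673] [0.5419 0.0011 0.0545]
72.0 321.65 253.84 [0.0676 0.068 ] [0.542  0.0012 0.0545]
76.0 321.66 253.79 [0.0681 0.0688] [0.542  0.0012 0.0545]
(0.45, 0.2, 0.2) [-351.1 -204.8   31.3]
(0.46, -0.2345, 0.12) [-513.  -608.1  111.3]
```

move_arm(
  moves=[
    [[-351, -205, 31, 0, 0, 0], [-351, -205, 31, 0, 0, 0], [-351, -205, 31, 0, 0, 0], [-351, -205, 31, 0, 0, 0], [-351, -205, 31, 0, 0, 0], [-351, -205, 31, 0, 0, 0], [-351, -205, 31, 0, 0, 0], [-513, -608, 111, 0, 0, 0]],
  ],
  fingers=55,
)

```text
time_s: 2.0
position: [0.4535, 0.1394, 0.1895]
ee_rot: [0.002, 0.177, 0.984, 0.001]
ft_force: [0.9, -0.6, 0.7]
opening: 0.642
finger_force: 0.0
```

```bash
python3 - <<'E'
from h import *
s=sense();print(s["time_s"],s["position"],s["ee_rot"],s["opening"],s["joint_positions"]);print(tooloff((.46,-.2345,.12)))
E
```

```text
2.0 [0.45348214 0.139425   0.18947565] [0.00163746 0.1766929  0.98426396 0.00118254] 0.6423591342255158 [-0.61086811  0.18466011  0.32110809  1.79054801 -0.06358594  1.17235032
  0.94515018]
[-136.  -348.5   68.8]
```

move_arm(
  moves=[
    [[-136, -349, 69, 0, 0, 0], [-136, -349, 69, 0, 0, 0], [-136, -349, 69, 0, 0, 0], [-136, -349, 69, 0, 0, 0], [-136, -349, 69, 0, 0, 0], [-136, -349, 69, 0, 0, 0], [-136, -349, 69, 0, 0, 0], [-136, -349, 69, 0, 0, 0]],
  ],
)

```text
time_s: 3.0
position: [0.4559, -0.2362, 0.1198]
ee_rot: [-0.0, 0.179, 0.984, 0.0]
ft_force: [-0.5, 0.6, 0.1]
opening: 0.646
finger_force: 0.0
```

```bash
python3 - <<'E'
from h import *
s=sense();print(s["time_s"],s["position"],s["ee_rot"],s["ft_force"],s["joint_positions"])
im=read_camera("wrist");cv2.imwrite("pics/w1.png",im)
c=camera_params("wrist");M=np.linalg.inv(np.array(c["view"]));print(M.round(3),c["vertical_fov"],c["cx"],c["cy"])
for l in("cover_mid","cover"):
    for d in tip_of("wrist",l)[:1]: print(l,d["p"],world("wrist",d["point"]))
print(tooloff((.46,-.2345,.05)))
E
```

```text
3.0 [ 0.45593324 -0.2361861   0.11979776] [-2.34990047e-04  1.79033773e-01  9.83842862e-01  2.76049611e-04] [-0.4563483   0.5975631   0.10481906] [ 0.00747758  0.36238978  0.5589964   1.79065879 -0.218755    1.05104432
  1.85761661]
[[ 0.349  0.9    0.259  0.39 ]
 [ 0.937 -0.336 -0.095 -0.211]
 [ 0.001  0.276 -0.961  0.263]
 [ 0.     0.     0.     1.   ]] 65.70646984690485 319.21187110712714 240.89268728398272
cover_mid 0.85 [ 0.46072398 -0.2345164   0.01598917]
cover 0.95 [ 0.46295033 -0.23400182 -0.00190887]
[-3.1  0.3 70.1]
```

View pics/w1.png

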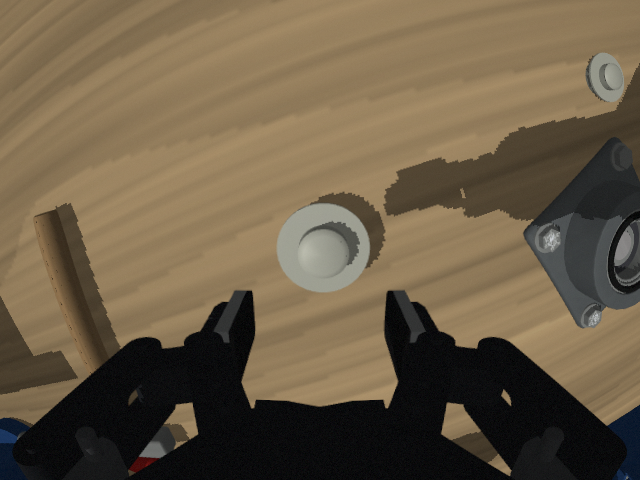

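Wrist view: the cover sits at (324,247), midway between the fingers (tips at x≈253 and 387). It agrees with the top view to within 1 mm, so I'll descend.

move_arm(
  moves=[
    [[-3.5, 0, 60, 0, 0, 0], [-3.5, 0, 60, 0, 0, 0], [-3.5, 0, 85, 0, 0, 0], [-3.5, 0, 93, 0, 0, 0], [-3.5, 0, 98, 0, 0, 0], [-3.5, 0, 98, 0, 0, 0]],
  ],
)

```text
time_s: 3.9
position: [0.4599, -0.2374, 0.0228]
ee_rot: [0.001, 0.178, 0.984, -0.0]
ft_force: [-0.4, -0.1, -0.9]
opening: 0.645
finger_force: 0.0
```

move_arm(
  moves=[
    [[0, 0, 0, 0, 0, 0], [0, 0, 0, 0, 0, 0], [0, 0, 0, 0, 0, 0], [0, 0, 0, 0, 0, 0]],
  ],
  fingers=20,
)

```text
time_s: 4.4
position: [0.4601, -0.2376, 0.0232]
ee_rot: [0.001, 0.178, 0.984, 0.0]
ft_force: [-1.3, -0.3, 6.3]
opening: 0.36
finger_force: 59.0
```

```bash
python3 - <<'E'
from h import *
s=sense();print(s["time_s"],s["position"],s["ee_rot"],s["ft_force"],s["opening"],s["finger_force"])
im=read_camera("wrist");cv2.imwrite("pics/w2.png",im)
E
```

```text
4.4 [ 0.46005852 -0.23761893  0.02319512] [8.59140462e-04 1.78400606e-01 9.83957557e-01 1.09566774e-04] [-1.26519269 -0.30743864  6.25923961] 0.3604956941453725 58.954245226923376
```

View pics/w2.png

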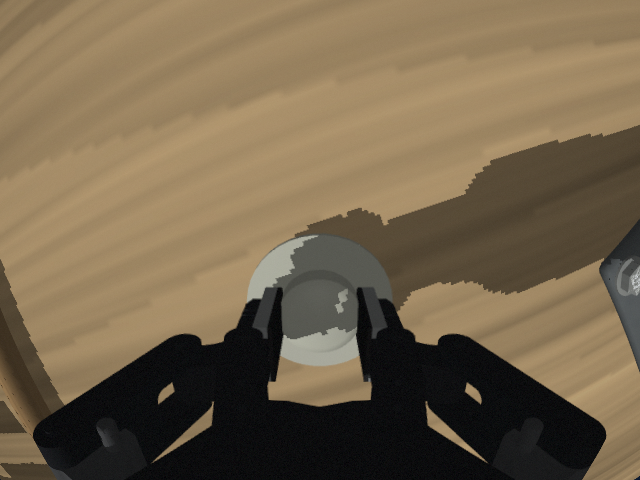

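The cover is gripped by the dome: the wrist view shows the pads either side at (275,330) and (365,330), grip 59 N. I'll lift it and carry it over the bore.

move_arm(
  moves=[
    [[0, 0, -40, 0, 0, 0], [0, 0, -90, 0, 0, 0], [-20, 60, -90, 0, 0, 0], [-20, 120, -90, 0, 0, 0], [-10, 180, -90, 0, 0, 0], [0, 220, -90, 0, 0, 0], [7, 252, -90, 0, 0, 0], [7, 252, -90, 0, 0, 0]],
  ],
)

```text
time_s: 5.45
position: [0.5415, 0.0055, 0.1118]
ee_rot: [-0.0, 0.175, 0.985, 0.001]
ft_force: [-0.5, -0.3, -0.7]
opening: 0.361
finger_force: 59.8
```

```bash
python3 - <<'E'
from h import *
s=sense();print(s["time_s"],s["position"],s["ee_rot"],s["ft_force"],s["opening"],s["finger_force"])
im=read_camera("wrist");cv2.imwrite("pics/w3.png",im)
for l in("cover_mid","cover","rim","housing"):
    for d in tip_of("wrist",l)[:1]: print(l,d["p"],world("wrist",d["point"]))
read_camera("side")
for l in("cover_mid","cover","rim","housing"):
    for d in tip_of("side",l)[:1]: print(l,d["p"],world("side",d["point"]))
print(tooloff((.542,.0011,.098)))
E
```

```text
5.45 [0.54145942 0.0055197  0.11175185] [-2.83418623e-04  1.74935162e-01  9.84579321e-01  1.08109451e-03] [-0.46584346 -0.25303659 -0.70625848] 0.3610602922062206 59.75232610478997
cover_mid 0.81 [ 5.40210843e-01 -3.88835370e-04  1.07207817e-01]
cover 0.65 [ 0.53989109 -0.00362068  0.08890922]
cover_mid 0.87 [ 0.5456173  -0.00265056  0.10524915]
cover 0.64 [ 5.44907822e-01 -6.05275698e-05  8.85824689e-02]
rim 0.63 [ 0.5476922  -0.00368454  0.049508  ]
housing 0.65 [ 0.54477187  0.00084836 -0.002345  ]
[-0.5  1.1 14. ]
```

View pics/w3.png

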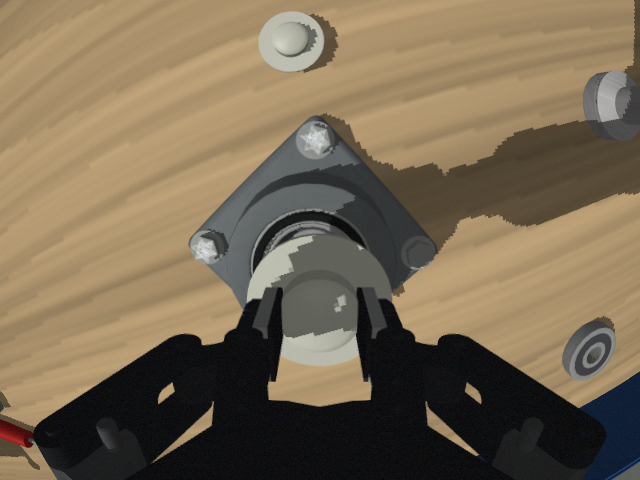

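The wrist view shows the cover held centrally at (319,300), with the bore behind it at about (311,255). The arm was still settling by 4 mm. Settle, then measure.

move_arm(
  moves=[
    [[0, 1, 6, 0, 0, 0], [0, 1, 6, 0, 0, 0], [0, 1, 6, 0, 0, 0]],
  ],
)

```text
time_s: 6.32
position: [0.5415, 0.002, 0.1058]
ee_rot: [-0.0, 0.178, 0.984, -0.0]
ft_force: [0.7, -0.3, -0.1]
opening: 0.356
finger_force: 59.8
```

```bash
python3 - <<'E'
from h import *
s=sense();print(s["time_s"],s["position"],s["qvel"].__repr__(),s["ft_force"])
im=read_camera("wrist");cv2.imwrite("pics/w4.png",im)
c=camera_params("wrist");V=np.array(c["view"]);f=240/np.tan(np.radians(c["vertical_fov"]/2))
def fe(P):
    q=V@np.r_[P,1];th=np.arctan2(np.hypot(*q[:2]),q[2]);a=np.arctan2(q[1],q[0]);return c["cx"]+f*th*np.cos(a),c["cy"]+f*th*np.sin(a)
t=np.linspace(0,2*np.pi,90)
o=im.copy()
for C,R,z,col in(((.542,.0011),.05,.054,(0,0,255)),((.542,.0011),.0355,.054,(0,255,0)),(s["position"][:2],.032,s["position"][2],(255,0,0))):
    p=np.array([fe((C[0]+R*np.cos(a),C[1]+R*np.sin(a),z)) for a in t]); cv2.polylines(o,[np.round(p*16).astype(int)],True,col,1,shift=4)
cv2.imwrite("pics/w4o.png",cv2.resize(o[120:400,160:480],None,fx=2,fy=2))
print(sense()["position"],tooloff((.542,.0011,.098)))
E
```

```text
6.325 [0.54148871 0.00204004 0.10580489] array([ 9.16556318e-05, -3.90706572e-03,  3.20677814e-03, -5.50033663e-03,
        1.03956531e-03, -2.10364640e-04, -1.74929879e-03]) [ 0.65894037 -0.27814764 -0.05592687]
[0.54162298 0.00199924 0.10594901] [-0.7 -0.7  7.9]
```

View pics/w4o.png

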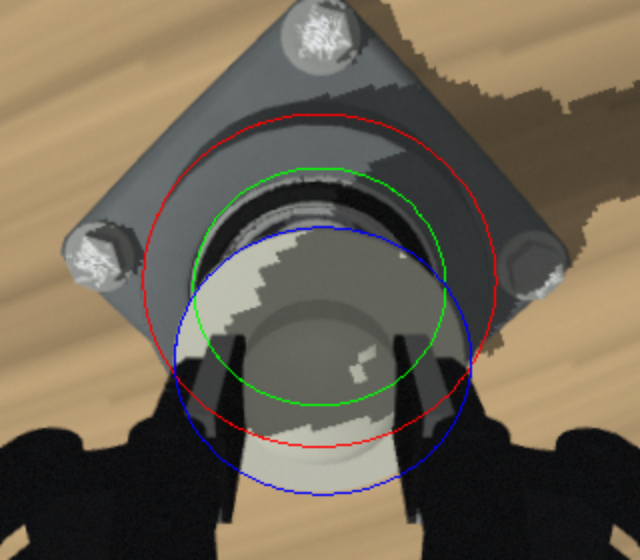

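The held cover fits its predicted circle. The bore sits about 2.5 mm further in +x than my top estimate (arc top at y≈178 against 168), and the side view agrees. I'll use (0.5438, 0.0003) and descend.

move_arm(
  moves=[
    [[-2.7, -0.8, 20, 0, 0, 0], [-2.7, -0.8, 32, 0, 0, 0], [-2.7, -0.8, 34, 0, 0, 0], [-2.7, -0.8, 34, 0, 0, 0], [-2.7, -0.8, 34, 0, 0, 0]],
  ],
)

```text
time_s: 7.0
position: [0.5444, 0.0003, 0.0726]
ee_rot: [0.001, 0.178, 0.984, 0.0]
ft_force: [-0.3, 0.4, -0.8]
opening: 0.358
finger_force: 59.7
```

move_arm(
  moves=[
    [[0, 0, 1, 0, 0, 0], [0, 0, 2, 0, 0, 0], [0, 0, 2, 0, 0, 0]],
  ],
)

```text
time_s: 7.38
position: [0.5438, 0.0003, 0.07]
ee_rot: [-0.0, 0.178, 0.984, 0.0]
ft_force: [-0.9, -0.2, -0.2]
opening: 0.363
finger_force: 59.8
```

move_arm(
  moves=[
    [[0, 0, 1, 0, 0, 0], [0, 0, 1.5, 0, 0, 0], [0, 0, 1.5, 0, 0, 0]],
  ],
)

```text
time_s: 7.75
position: [0.5436, 0.0003, 0.0684]
ee_rot: [-0.0, 0.178, 0.984, -0.0]
ft_force: [-1.1, 0.8, 0.2]
opening: 0.362
finger_force: 59.8
```

move_arm(
  moves=[
    [[0, 0, 1, 0, 0, 0], [0, 0, 1.5, 0, 0, 0], [0, 0, 1.5, 0, 0, 0]],
  ],
)

```text
time_s: 8.12
position: [0.5438, 0.0002, 0.067]
ee_rot: [-0.0, 0.178, 0.984, -0.0]
ft_force: [-1.5, -0.5, 1.2]
opening: 0.358
finger_force: 59.9
```

move_arm(
  moves=[
    [[0, 0, 1, 0, 0, 0], [0, 0, 1, 0, 0, 0], [0, 0, 1, 0, 0, 0]],
  ],
)

```text
time_s: 8.5
position: [0.5439, 0.0002, 0.066]
ee_rot: [0.0, 0.178, 0.984, -0.0]
ft_force: [-1.4, 0.2, 1.4]
opening: 0.359
finger_force: 60.0
```

move_arm(
  moves=[
    [[0, 0, 1, 0, 0, 0], [0, 0, 1, 0, 0, 0], [0, 0, 1, 0, 0, 0]],
  ],
)

```text
time_s: 8.88
position: [0.5439, 0.0003, 0.065]
ee_rot: [0.0, 0.178, 0.984, 0.0]
ft_force: [-1.5, -0.5, 1.6]
opening: 0.362
finger_force: 60.0
```

A light, growing contact force (about 1.5 N), with the flange about 8 mm above the rim. Releasing here.

move_arm(
  moves=[
    [[0, 0, 0, 0, 0, 0], [0, 0, 0, 0, 0, 0], [0, 0, 0, 0, 0, 0], [0, 0, 0, 0, 0, 0]],
  ],
  fingers=55,
)

```text
time_s: 9.38
position: [0.5439, 0.0003, 0.065]
ee_rot: [0.0, 0.178, 0.984, 0.0]
ft_force: [0.2, -0.3, 0.2]
opening: 0.645
finger_force: 0.0
```

move_arm(
  moves=[
    [[0, 0, -30, 0, 0, 0], [0, 0, -70, 0, 0, 0], [40, 0, -110, 0, 0, 0], [40, 60, -110, 0, 0, 0], [40, 100, -110, 0, 0, 0], [40, 100, -110, 0, 0, 0], [40, 100, -110, 0, 0, 0]],
  ],
)

```text
time_s: 10.25
position: [0.5413, 0.107, 0.1748]
ee_rot: [-0.0, 0.179, 0.984, -0.001]
ft_force: [-0.6, -0.8, -0.5]
opening: 0.644
finger_force: 0.0
```

```bash
cat > look.py <<'E'
from h import *
import sys
s=sense();print(s["time_s"],s["position"],s["ee_rot"],s["ft_force"])
o=[]
for c in("top","side"):
    im=read_camera(c);u,v=map(int,pix(c,(.543,0,.06)));o.append(cv2.resize(im[v-45:v+45,u-45:u+45],(400,400),interpolation=cv2.INTER_CUBIC))
    for l in("cover_mid","cover","sleeve_mid","rim"):
        for d in tip_of(c,l)[:1]: print(c,l,round(d["p"],2),world(c,d["point"]).round(4))
cv2.imwrite(f"pics/{sys.argv[1]}.png",np.hstack(o))
E
python3 look.py laid; python3 -c "
from h import *
print(tooloff((.515,.2705,.2)))"
```

```text
10.25 [0.54131676 0.10697454 0.1747667 ] [-1.14363057e-04  1.78638392e-01  9.83914547e-01 -6.90312306e-04] [-0.64192725 -0.75792937 -0.53672864]
top cover_mid 0.78 [0.5447 0.0024 0.0577]
top cover 0.74 [0.5421 0.0014 0.0387]
side cover_mid 0.82 [5.478e-01 1.000e-04 5.930e-02]
side cover 0.56 [ 5.469e-01 -5.000e-04  4.130e-02]
side sleeve_mid 0.95 [0.5174 0.2709 0.0419]
side rim 0.77 [5.466e-01 2.000e-04 5.000e-02]
[ 82.  143.1 -25. ]
```

View pics/laid.png

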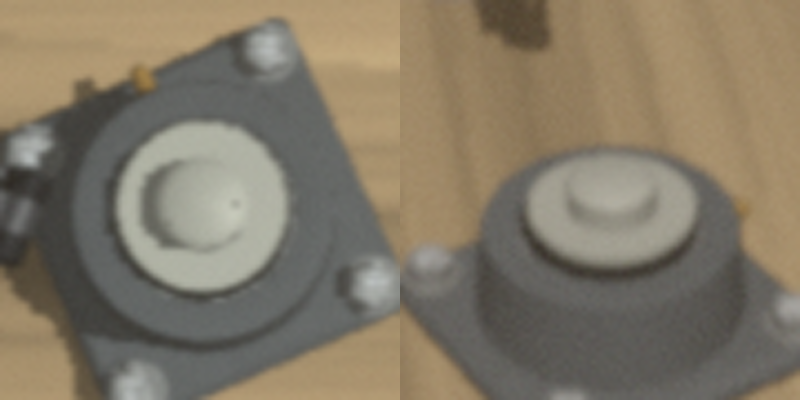

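The cover is laid in the bore, level and centred in both views. Now the sleeve.

move_arm(
  moves=[
    [[30, 55, 0, 0, 0, 0], [60, 110, 0, 0, 0, 0], [82, 143, 30, 0, 0, 0], [82, 143, 30, 0, 0, 0], [82, 143, 30, 0, 0, 0], [82, 143, 30, 0, 0, 0]],
  ],
  fingers=60,
)

```text
time_s: 11.5
position: [0.5164, 0.2686, 0.1459]
ee_rot: [0.001, 0.18, 0.984, 0.0]
ft_force: [-0.4, 0.4, 0.4]
opening: 0.703
finger_force: 0.0
```

```bash
python3 - <<'E'
from h import *
s=sense();print(s["time_s"],s["position"])
im=read_camera("wrist");cv2.imwrite("pics/w5.png",im)
c=camera_params("wrist");V=np.array(c["view"]);f=240/np.tan(np.radians(c["vertical_fov"]/2));M=np.linalg.inv(V)
for l in("sleeve_mid","sleeve"):
    for d in tip_of("wrist",l)[:1]: print(l,d["p"],world("wrist",d["point"]))
g=cv2.cvtColor(im,cv2.COLOR_BGR2GRAY)
def fe(P):
    q=V@np.r_[P,1];th=np.arctan2(np.hypot(*q[:2]),q[2]);a=np.arctan2(q[1],q[0]);return c["cx"]+f*th*np.cos(a),c["cy"]+f*th*np.sin(a)
o=im.copy()
for R,z,col in((.015,.09,(0,255,0)),(.029,.02,(0,0,255))):
    p=np.array([fe((.515+R*np.cos(a),.2705+R*np.sin(a),z)) for a in np.linspace(0,6.283,60)]);cv2.polylines(o,[np.round(p*16).astype(int)],True,col,1,shift=4)
cv2.imwrite("pics/w5o.png",o[80:400,120:520]); print(tooloff((.515,.2705,.05)))
t=cv2.imread("pics/laid.png")
im=read_camera("top"); u,v=map(int,pix("top",(.543,0,.06)));k=8;w=28
cr=cv2.resize(cv2.cvtColor(im,cv2.COLOR_BGR2GRAY)[v-w:v+w,u-w:u+w],None,fx=k,fy=k,interpolation=cv2.INTER_CUBIC)
for th in(120,130,140):
    b=max(cv2.findContours((cr>th).astype(np.uint8),cv2.RETR_EXTERNAL,cv2.CHAIN_APPROX_NONE)[0],key=cv2.contourArea)
    (x,y),ax,_=cv2.fitEllipse(cv2.convexHull(b)); print(th,np.array(ax)/k/442.7*.734,ray("top",u-w+(x+.5)/k-.5,v-w+(y+.5)/k-.5,.062).round(4))
E
```

```text
11.5 [0.51637966 0.26863364 0.14592419]
sleeve_mid 0.95 [0.51644574 0.26889582 0.04310399]
sleeve 0.74 [0.4117788  0.03428058 0.00872967]
[ 1.3  0.7 95.7]
120 [0.06304154 0.06373772] [5.429e-01 2.000e-04 6.200e-02]
130 [0.06226153 0.062844  ] [5.429e-01 3.000e-04 6.200e-02]
140 [0.06134695 0.06187284] [5.428e-01 3.000e-04 6.200e-02]
```

View pics/w5o.png

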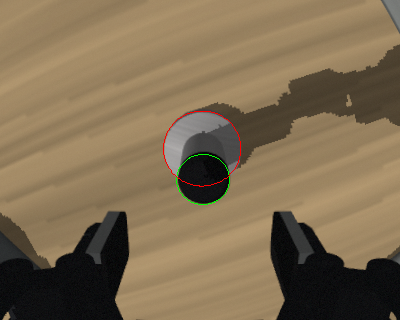

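The predicted circles lie on the sleeve's top (203,179 in the crop) and foot, so I'll grip the stem there.

move_arm(
  moves=[
    [[1, 0.7, 40, 0, 0, 0], [1, 0.7, 80, 0, 0, 0], [1, 0.7, 95, 0, 0, 0], [1, 0.7, 95, 0, 0, 0]],
  ],
)

```text
time_s: 12.2
position: [0.5139, 0.2712, 0.0495]
ee_rot: [-0.001, 0.179, 0.984, -0.001]
ft_force: [-0.0, 0.6, 0.4]
opening: 0.702
finger_force: 0.0
```

move_arm(
  moves=[
    [[0, 0, 0, 0, 0, 0], [0, 0, 0, 0, 0, 0], [0, 0, 0, 0, 0, 0], [0, 0, 0, 0, 0, 0], [0, 0, 0, 0, 0, 0]],
  ],
  fingers=15,
)

```text
time_s: 12.82
position: [0.5157, 0.2719, 0.052]
ee_rot: [0.001, 0.178, 0.984, 0.001]
ft_force: [-0.6, -1.2, 6.2]
opening: 0.336
finger_force: 59.2
```

move_arm(
  moves=[
    [[0, 0, -30, 0, 0, 0], [0, 0, -70, 0, 0, 0], [0, 0, -100, 0, 0, 0], [0, 0, -100, 0, 0, 0], [0, 0, -100, 0, 0, 0]],
  ],
)

```text
time_s: 13.45
position: [0.5127, 0.2712, 0.1479]
ee_rot: [-0.002, 0.178, 0.984, -0.001]
ft_force: [-0.1, -0.5, -4.7]
opening: 0.334
finger_force: 60.4
```

```bash
python3 - <<'E'
from h import *
s=sense();print(s["time_s"],s["position"],s["ee_rot"],s["ft_force"],s["opening"])
read_camera("side")
for l in("sleeve","sleeve_mid"):
    for d in tip_of("side",l)[:1]: print(l,d["p"],world("side",d["point"]))
print(tooloff((.5433,.0003,.155)))
E
```

```text
13.45 [0.51267169 0.27115279 0.14793627] [-0.00158322  0.17832008  0.98397062 -0.00112461] [-0.13620503 -0.51456088 -4.74911608] 0.334130973497112
sleeve 0.87 [0.51277157 0.27273049 0.09385452]
sleeve_mid 0.92 [0.5134212  0.27112192 0.14150964]
[-123.6 -242.8   -6.8]
```

move_arm(
  moves=[
    [[-25, -50, -5, 0, 0, 0], [-50, -100, -5, 0, 0, 0], [-75, -150, -5, 0, 0, 0], [-100, -200, -5, 0, 0, 0], [-123, -243, -5, 0, 0, 0], [-123, -243, -5, 0, 0, 0], [-123, -243, -5, 0, 0, 0], [-123, -243, -5, 0, 0, 0]],
  ],
)

```text
time_s: 14.6
position: [0.5437, 0.003, 0.1542]
ee_rot: [-0.001, 0.177, 0.984, 0.0]
ft_force: [-0.5, 0.2, -4.2]
opening: 0.336
finger_force: 60.7
```

```bash
python3 - <<'E'
from h import *
s=sense();print(s["time_s"],s["position"],s["ee_rot"],s["ft_force"],s["opening"])
a=read_camera("side");u,v=map(int,pix("side",(.543,0,.1)))
for l in("sleeve","sleeve_mid","cover_mid"):
    for d in tip_of("side",l)[:1]: print(l,d["p"],world("side",d["point"]))
b=read_camera("wrist")
cv2.imwrite("pics/press0.png",np.hstack([cv2.resize(a[v-70:v+70,u-70:u+70],(400,400)),cv2.resize(b[110:410,170:470],(400,400))]))
print(tooloff((.5433,.0003,.13)))
E
```

```text
14.6 [0.54368316 0.0030416  0.15424893] [-7.87531443e-04  1.76894453e-01  9.84229443e-01  3.67535497e-04] [-0.53743374  0.17972219 -4.24393506] 0.33608589766702607
sleeve 0.82 [0.5390693  0.00506505 0.09873432]
sleeve_mid 0.88 [0.54240944 0.00539598 0.14771211]
cover_mid 0.72 [0.54836806 0.00085658 0.05822072]
[ 0.2 -1.6 24.9]
```

View pics/press0.png

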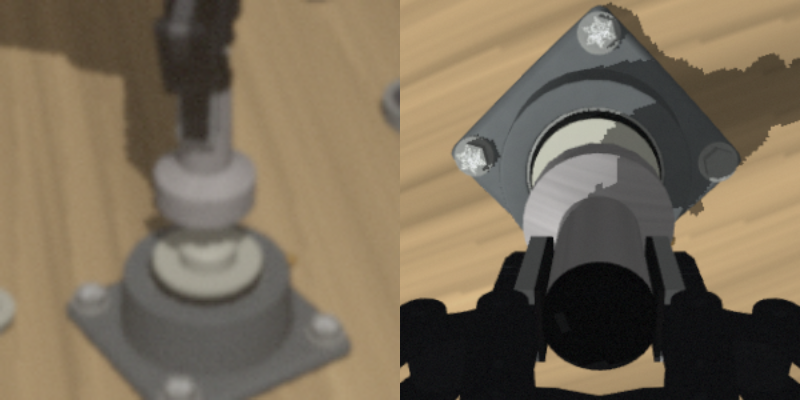

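The sleeve hangs upright over the cover, about 1.5 mm off in y. Correct that and lower over the dome.

move_arm(
  moves=[
    [[0, -1, 10, 0, 0, 0], [0, -1, 20, 0, 0, 0], [0, -1, 20, 0, 0, 0], [0, -1, 20, 0, 0, 0]],
  ],
)

```text
time_s: 15.35
position: [0.5438, -0.0001, 0.1349]
ee_rot: [-0.0, 0.178, 0.984, -0.0]
ft_force: [0.3, 0.6, -3.6]
opening: 0.335
finger_force: 60.6
```

move_arm(
  moves=[
    [[0, 0, 4, 0, 0, 0], [0, 0, 8, 0, 0, 0], [0, 0, 12, 0, 0, 0], [0, 0, 12, 0, 0, 0]],
  ],
)

```text
time_s: 15.85
position: [0.5433, 0.0, 0.1225]
ee_rot: [-0.001, 0.178, 0.984, -0.0]
ft_force: [-0.1, -0.9, -4.2]
opening: 0.337
finger_force: 60.7
```

move_arm(
  moves=[
    [[0, 0, 1, 0, 0, 0], [0, 0, 2, 0, 0, 0], [0, 0, 2, 0, 0, 0]],
  ],
)

```text
time_s: 16.23
position: [0.5437, 0.0, 0.121]
ee_rot: [0.0, 0.178, 0.984, 0.0]
ft_force: [0.1, 0.4, -4.0]
opening: 0.336
finger_force: 60.7
```

move_arm(
  moves=[
    [[0, 0, 1, 0, 0, 0], [0, 0, 2, 0, 0, 0], [0, 0, 2, 0, 0, 0]],
  ],
)

```text
time_s: 16.6
position: [0.5436, -0.0001, 0.1189]
ee_rot: [-0.0, 0.178, 0.984, -0.0]
ft_force: [1.1, -0.1, -4.7]
opening: 0.334
finger_force: 60.7
```

move_arm(
  moves=[
    [[0, 0, 1, 0, 0, 0], [0, 0, 2, 0, 0, 0], [0, 0, 2, 0, 0, 0]],
  ],
)

```text
time_s: 16.98
position: [0.5436, 0.0, 0.1168]
ee_rot: [-0.0, 0.178, 0.984, -0.0]
ft_force: [0.9, -0.1, -4.4]
opening: 0.338
finger_force: 60.7
```

move_arm(
  moves=[
    [[0, 0, 1, 0, 0, 0], [0, 0, 2, 0, 0, 0], [0, 0, 2, 0, 0, 0]],
  ],
)

```text
time_s: 17.35
position: [0.5436, -0.0, 0.1149]
ee_rot: [-0.0, 0.178, 0.984, -0.0]
ft_force: [-0.0, 0.0, -4.1]
opening: 0.332
finger_force: 60.7
```

move_arm(
  moves=[
    [[0, 0, 1, 0, 0, 0], [0, 0, 2, 0, 0, 0], [0, 0, 2, 0, 0, 0]],
  ],
)

```text
time_s: 17.73
position: [0.5439, -0.0001, 0.1132]
ee_rot: [0.0, 0.178, 0.984, 0.0]
ft_force: [-0.9, -0.3, -1.5]
opening: 0.336
finger_force: 60.9
```

move_arm(
  moves=[
    [[0, 0, 1, 0, 0, 0], [0, 0, 2, 0, 0, 0], [0, 0, 2, 0, 0, 0]],
  ],
)

```text
time_s: 18.1
position: [0.544, -0.0, 0.1111]
ee_rot: [0.0, 0.178, 0.984, 0.0]
ft_force: [-0.4, 0.1, -1.0]
opening: 0.335
finger_force: 61.0
```

move_arm(
  moves=[
    [[0, 0, 1, 0, 0, 0], [0, 0, 1, 0, 0, 0], [0, 0, 1, 0, 0, 0]],
  ],
)

```text
time_s: 18.48
position: [0.544, -0.0001, 0.1104]
ee_rot: [0.0, 0.178, 0.984, 0.0]
ft_force: [-2.2, -0.1, 3.4]
opening: 0.338
finger_force: 61.4
```

move_arm(
  moves=[
    [[0, 0, 1, 0, 0, 0], [0, 0, 1, 0, 0, 0], [0, 0, 1, 0, 0, 0]],
  ],
)

```text
time_s: 18.85
position: [0.544, -0.0001, 0.1097]
ee_rot: [0.0, 0.178, 0.984, 0.0]
ft_force: [-1.9, 0.9, 5.5]
opening: 0.337
finger_force: 61.8
```

move_arm(
  moves=[
    [[0, 0, 0.7, 0, 0, 0], [0, 0, 0.7, 0, 0, 0], [0, 0, 0.7, 0, 0, 0]],
  ],
)

```text
time_s: 19.23
position: [0.5441, -0.0001, 0.1094]
ee_rot: [0.0, 0.178, 0.984, 0.0]
ft_force: [-2.5, 0.1, 8.3]
opening: 0.336
finger_force: 61.9
```

move_arm(
  moves=[
    [[0, 0, 0.7, 0, 0, 0], [0, 0, 0.7, 0, 0, 0], [0, 0, 0.7, 0, 0, 0]],
  ],
)

```text
time_s: 19.6
position: [0.5441, -0.0001, 0.1091]
ee_rot: [0.001, 0.178, 0.984, 0.0]
ft_force: [-4.6, 0.1, 10.1]
opening: 0.337
finger_force: 62.0
```

move_arm(
  moves=[
    [[0, 0, 0.7, 0, 0, 0], [0, 0, 0.7, 0, 0, 0], [0, 0, 0.7, 0, 0, 0]],
  ],
)

```text
time_s: 19.98
position: [0.5442, -0.0002, 0.1088]
ee_rot: [0.001, 0.178, 0.984, 0.0]
ft_force: [-4.6, 0.6, 12.2]
opening: 0.337
finger_force: 62.2
```

move_arm(
  moves=[
    [[0, 0, 0.7, 0, 0, 0], [0, 0, 0.7, 0, 0, 0], [0, 0, 0.7, 0, 0, 0]],
  ],
)

```text
time_s: 20.35
position: [0.5443, -0.0002, 0.1084]
ee_rot: [0.001, 0.178, 0.984, 0.0]
ft_force: [-5.2, 0.1, 13.0]
opening: 0.332
finger_force: 62.4
```

move_arm(
  moves=[
    [[0, 0, 0.7, 0, 0, 0], [0, 0, 0.7, 0, 0, 0], [0, 0, 0.7, 0, 0, 0]],
  ],
)

```text
time_s: 20.72
position: [0.5443, -0.0002, 0.1083]
ee_rot: [0.001, 0.178, 0.984, 0.001]
ft_force: [-5.0, 0.7, 16.6]
opening: 0.334
finger_force: 62.8
```

move_arm(
  moves=[
    [[0, 0, 0.7, 0, 0, 0], [0, 0, 0.7, 0, 0, 0], [0, 0, 0.7, 0, 0, 0]],
  ],
)

```text
time_s: 21.1
position: [0.5444, -0.0002, 0.1082]
ee_rot: [0.001, 0.178, 0.984, 0.001]
ft_force: [-7.5, -1.1, 19.1]
opening: 0.335
finger_force: 63.1
```

move_arm(
  moves=[
    [[0, 0, 0.7, 0, 0, 0], [0, 0, 0.7, 0, 0, 0], [0, 0, 0.7, 0, 0, 0], [0, 0, 0.7, 0, 0, 0]],
  ],
)

```text
time_s: 21.6
position: [0.5444, -0.0003, 0.1079]
ee_rot: [0.001, 0.178, 0.984, 0.001]
ft_force: [-7.5, 1.5, 22.7]
opening: 0.337
finger_force: 63.4
```

```bash
python3 look.py pressed; python3 -c "
from h import *
print(sense()['ft_force'],sense()['position'],sense()['moment'])"
```

```text
21.6 [ 5.44435566e-01 -2.87992803e-04  1.07933607e-01] [9.41373096e-04 1.78479743e-01 9.83942787e-01 8.29439385e-04] [-7.49064194  1.50332059 22.70501414]
side cover_mid 0.42 [ 0.546  -0.0011  0.0541]
side cover 0.49 [ 0.5478 -0.0011  0.034 ]
side rim 0.89 [ 0.5451 -0.0006  0.0495]
[-6.71954786  0.07346113 22.11523566] [ 5.44444985e-01 -2.74528496e-04  1.07949534e-01] [0.07085622 1.8265321  0.01397905]
```

The force on the cover is about 26 N, but there is 7 N of side load. I'll relieve that and watch z for any remaining drop.

move_arm(
  moves=[
    [[0.8, -0.2, 0, 0, 0, 0], [1.6, -0.5, 0, 0, 0, 0], [1.6, -0.5, 0, 0, 0, 0], [1.6, -0.5, 0, 0, 0, 0]],
  ],
)

```text
time_s: 22.6
position: [0.5442, -0.0002, 0.1081]
ee_rot: [0.002, 0.178, 0.984, 0.001]
ft_force: [-4.7, 0.1, 19.3]
opening: 0.333
finger_force: 63.3
```

move_arm(
  moves=[
    [[0, 0, 0, 0, 0, 0], [0, 0, 0, 0, 0, 0]],
  ],
)

```text
time_s: 22.85
position: [0.5442, -0.0002, 0.1081]
ee_rot: [0.002, 0.178, 0.984, 0.001]
ft_force: [-5.4, 0.2, 19.1]
opening: 0.337
finger_force: 63.3
```

move_arm(
  moves=[
    [[0, 0, 0.5, 0, 0, 0], [0, 0, 1, 0, 0, 0], [0, 0, 1, 0, 0, 0], [0, 0, 1, 0, 0, 0]],
  ],
)

```text
time_s: 23.35
position: [0.5442, -0.0003, 0.1078]
ee_rot: [0.003, 0.178, 0.984, 0.001]
ft_force: [-5.9, -0.1, 23.3]
opening: 0.339
finger_force: 63.6
```

move_arm(
  moves=[
    [[0, 0, -2, 0, 0, 0], [0, 0, -4, 0, 0, 0], [0, 0, -4, 0, 0, 0], [0, 0, -4, 0, 0, 0]],
  ],
)

```text
time_s: 23.85
position: [0.5439, -0.0001, 0.1085]
ee_rot: [0.002, 0.178, 0.984, 0.0]
ft_force: [0.6, -0.6, 8.5]
opening: 0.336
finger_force: 61.9
```

move_arm(
  moves=[
    [[0, 0, -1, 0, 0, 0], [0, 0, -2, 0, 0, 0], [0, 0, -2, 0, 0, 0], [0, 0, -2, 0, 0, 0]],
  ],
)

```text
time_s: 24.35
position: [0.5421, 0.0001, 0.1088]
ee_rot: [0.0, 0.178, 0.984, -0.0]
ft_force: [1.4, -0.1, -0.2]
opening: 0.336
finger_force: 61.1
```

move_arm(
  moves=[
    [[0, 0, -0.5, 0, 0, 0], [0, 0, -0.5, 0, 0, 0], [0, 0, -0.5, 0, 0, 0]],
  ],
)

```text
time_s: 24.72
position: [0.541, 0.0002, 0.1088]
ee_rot: [-0.001, 0.178, 0.984, -0.0]
ft_force: [-0.2, -0.0, -3.4]
opening: 0.335
finger_force: 60.9
```

move_arm(
  moves=[
    [[0, 0, -0.5, 0, 0, 0], [0, 0, -0.5, 0, 0, 0], [0, 0, -0.5, 0, 0, 0]],
  ],
)

```text
time_s: 25.1
position: [0.5417, 0.0002, 0.1098]
ee_rot: [-0.0, 0.178, 0.984, -0.0]
ft_force: [-0.7, 0.3, -4.3]
opening: 0.336
finger_force: 60.7
```

Contact now ends at z = 0.1088, against 0.1135 at first touch. So the cover stays down about 5 mm, with its flange about 3 mm above the rim: it has snapped home. Now return the sleeve.

move_arm(
  moves=[
    [[0, 0, -20, 0, 0, 0], [0, 0, -40, 0, 0, 0], [25, 40, -45, 0, 0, 0], [50, 95, -45, 0, 0, 0], [75, 150, -45, 0, 0, 0], [100, 200, -45, 0, 0, 0], [120, 243, -45, 0, 0, 0], [120, 243, -45, 0, 0, 0]],
  ],
)

```text
time_s: 26.1
position: [0.5122, 0.2776, 0.1544]
ee_rot: [-0.001, 0.173, 0.985, 0.002]
ft_force: [0.7, -0.9, -4.9]
opening: 0.333
finger_force: 60.8
```

move_arm(
  moves=[
    [[0, 0, 40, 0, 0, 0], [0, 0, 75, 0, 0, 0], [0, 0, 90, 0, 0, 0], [0, 0, 90, 0, 0, 0], [0, 0, 90, 0, 0, 0]],
  ],
)

```text
time_s: 26.72
position: [0.5166, 0.2702, 0.0668]
ee_rot: [0.001, 0.179, 0.984, 0.001]
ft_force: [0.6, 0.1, -5.0]
opening: 0.334
finger_force: 60.6
```

```bash
python3 look.py after; python3 - <<'E'
from h import *
# white-flange blob in top and side: laid vs now (crops are same windows, 400px each)
for n in("laid","after"):
    im=cv2.cvtColor(cv2.imread(f"pics/{n}.png"),cv2.COLOR_BGR2GRAY)
    for k in(0,1):
        cr=im[:,400*k:400*k+400]; m=(cr>125).astype(np.uint8); m[:100 if k else 60]=0; m[:,:90]=0; m[:,320:]=0
        b=max(cv2.findContours(m,cv2.RETR_EXTERNAL,cv2.CHAIN_APPROX_NONE)[0],key=cv2.contourArea)
        print(n,("top","side")[k],cv2.boundingRect(b),[np.round(q,1) for q in cv2.fitEllipse(cv2.convexHull(b))])
E
```

```text
26.725 [0.51656385 0.27019096 0.06676283] [0.00139833 0.17852558 0.98393371 0.00105626] [ 0.5529927   0.08595589 -5.00741731]
top cover_mid 0.71 [0.5436 0.0006 0.0518]
top cover 0.8 [0.5416 0.0012 0.0324]
top sleeve_mid 0.68 [0.5194 0.2675 0.058 ]
top rim 0.57 [0.5426 0.0007 0.0521]
side cover_mid 0.73 [ 5.434e-01 -2.000e-04  5.370e-02]
side cover 0.56 [0.5451 0.0017 0.0363]
side sleeve_mid 0.75 [0.5185 0.2692 0.0585]
side rim 0.88 [ 0.5475 -0.0015  0.0508]
laid top (117, 121, 172, 170) [array([202.8, 205.1]), array([169.7, 172.1]), np.float64(59.2)]
laid side (128, 153, 169, 110) [array([211.5, 207. ]), array([109.6, 169. ]), np.float64(90.2)]
after top (118, 124, 169, 167) [array([202.1, 206.7]), array([166.8, 167.9]), np.float64(73.2)]
after side (129, 166, 168, 107) [array([211.9, 218. ]), array([108.7, 168.1]), np.float64(89.9)]
```

The nets put the cover about 5 mm lower than when laid, with cover_mid at z ≈ 0.053, and its outline is level. Lowering the sleeve.

move_arm(
  moves=[
    [[0, 0, 8, 0, 0, 0], [0, 0, 12, 0, 0, 0], [0, 0, 12, 0, 0, 0], [0, 0, 12, 0, 0, 0]],
  ],
)

```text
time_s: 27.72
position: [0.515, 0.2697, 0.0529]
ee_rot: [-0.0, 0.178, 0.984, -0.0]
ft_force: [-0.1, -0.4, -4.8]
opening: 0.336
finger_force: 60.8
```

move_arm(
  moves=[
    [[0, 0, 1, 0, 0, 0], [0, 0, 2, 0, 0, 0], [0, 0, 2, 0, 0, 0]],
  ],
)

```text
time_s: 28.1
position: [0.5152, 0.2698, 0.0521]
ee_rot: [0.0, 0.178, 0.984, 0.0]
ft_force: [-2.4, -2.0, 3.8]
opening: 0.34
finger_force: 61.6
```

move_arm(
  moves=[
    [[0, 0, 1, 0, 0, 0], [0, 0, 1, 0, 0, 0], [0, 0, 1, 0, 0, 0]],
  ],
)

```text
time_s: 28.48
position: [0.5152, 0.2697, 0.0521]
ee_rot: [0.0, 0.178, 0.984, 0.0]
ft_force: [-4.2, -2.6, 9.4]
opening: 0.335
finger_force: 62.4
```

move_arm(
  moves=[
    [[0, 0, -2, 0, 0, 0], [0, 0, -2, 0, 0, 0]],
  ],
)

```text
time_s: 28.72
position: [0.5153, 0.2699, 0.0521]
ee_rot: [0.0, 0.178, 0.984, 0.0]
ft_force: [-2.1, -0.2, 0.9]
opening: 0.335
finger_force: 61.6
```

move_arm(
  moves=[
    [[0, 0, 0, 0, 0, 0], [0, 0, 0, 0, 0, 0], [0, 0, 0, 0, 0, 0], [0, 0, 0, 0, 0, 0], [0, 0, -30, 0, 0, 0], [0, 0, -80, 0, 0, 0], [0, 0, -120, 0, 0, 0], [0, 0, -120, 0, 0, 0]],
  ],
  fingers=70,
)

```text
time_s: 29.72
position: [0.5178, 0.2708, 0.1764]
ee_rot: [0.004, 0.178, 0.984, 0.003]
ft_force: [0.2, -0.1, -0.7]
opening: 0.82
finger_force: 0.0
```

move_arm(
  moves=[
    [[0, 0, 0, 0, 0, 0], [0, 0, 0, 0, 0, 0], [0, 0, 0, 0, 0, 0], [0, 0, 0, 0, 0, 0]],
  ],
)

```text
time_s: 30.22
position: [0.5147, 0.2696, 0.1714]
ee_rot: [-0.0, 0.178, 0.984, -0.0]
ft_force: [0.7, 0.8, -0.2]
opening: 0.819
finger_force: 0.0
```

```bash
python3 - <<'E'
from h import *
s=sense();print(s["time_s"],s["position"],s["ft_force"],s["opening"])
for c in("side","top","wrist"):
    read_camera(c)
    for l in("sleeve_mid","sleeve","cover_mid"):
        for d in tip_of(c,l)[:1]: print(c,l,round(d["p"],2),world(c,d["point"]).round(4))
E
```

```text
30.225 [0.51472001 0.26955772 0.17135561] [ 0.69149478  0.79002673 -0.22669542] 0.8194052303858678
side sleeve_mid 0.92 [0.5148 0.2712 0.0427]
side sleeve 0.67 [ 0.5127  0.269  -0.0028]
side cover_mid 0.86 [ 0.5438 -0.0025  0.0513]
top sleeve_mid 0.79 [0.5168 0.2698 0.0429]
top sleeve 0.94 [ 0.5146  0.2689 -0.0026]
top cover_mid 0.96 [0.5449 0.001  0.0547]
wrist sleeve_mid 0.87 [0.515  0.2669 0.0419]
wrist sleeve 0.75 [0.5157 0.2625 0.001 ]
wrist cover_mid 0.85 [ 0.5431 -0.0016  0.0533]
```

The sleeve stands upright on the bench and the cover is home. Handing in.

```bash
python3 -c "
from station import *
print(hand_in())"
```

```text
the job is handed in; nothing more can be done
None
```

I handed the job in at about 30 s: by touch and camera estimates the larger cover is pressed home and level under about 27 N, though I felt no distinct snap; the sleeve stands upright about 270 mm from the bore, and no verdict came back.

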